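# Dial the bench transformer to the green dot and switch it on

## Robot

A 7-joint arm with a two-finger parallel gripper is mounted at the origin on the work surface. World frame = base frame: x ahead of the robot, y to its left, z up, the work surface at z = 0. Lengths are in m, angles in rad, forces in N, time in s.
With the tool pointing down it reaches from about 0.35 to 0.9 m from the base axis. Payload 8.1 kg.
Tool frame: the origin (TCP) lies at the very end of the fingers, on their centre line; the grasp point (between the pads) lies arm.hold_point_z behind it (arm.hold_point_z is the distance from the TCP to the grasp point, in m); z points along the fingers, y is the line along which they close (so a half turn about z gives the same grasp; the last joint's range is limited). The gripper opens to 92 mm and grips with 3 to 60 N. Pads are 19 mm wide; open, the fingers measure 130 mm over their backs; the gripper's body (75 mm by 190 mm) begins 47 mm behind the grasp point.
Start: joints at [1.216, 0.434, 0.025, 1.573, -0.012, 1.134, -0.075], TCP at [0.156, -0.605, 0.198] pointing down, gripper open.
Joint ranges: [-2.62, 2.62], [-0.44, 2.09], [-1.27, 1.32], [0.08, 2.57], [-1.32, 4.46], [0.12, 2], [-2.74, 2.74]. Speed limits (rad/s): [2.22, 2.22, 3.01, 3.01, 3.14, 3.14, 3.14].

## Interface

Orientations are given as a rotation vector (axis times angle).
In Python, from cell import arm, vision, job, cut_out gives the robot as it stands. The module is installed in compiled form; this text tells all that it offers.
- The arm moves only by the tool play_rows, never from a script. Its argument "increments" is text: rows parted by semicolons, each of 5 numbers parted by spaces: the shift along the tool's x, y, z in cm, then the turn about the tool's z in degrees, then the opening, from -1 (shut) to 1 (fully open), so that 0 is half open. A call has 1 to 5 rows; each row shifts and turns the commanded pose from where the row before left it, along the tool's axes as they then stand; what a row does not reach is not made up. A row lasts 1/12 s, in which the tool goes at most 41.7 mm and 7.16 degrees, less where a joint would pass 70% of its speed; a pose out of reach is approached as far as the arm can. A call is refused whole if a number of a shift passes 4.17 or a number of a turn 7.16, either way. A call with a gripper value outside its range is refused whole. The fingers move at their own pace and stop on an object; "grip_force" is the grip in N (left out, the last holds). Time passes only in rows, so rows that do not move let the fingers close. It gives the time, the measured TCP pose, the force, the opening and the grip force at its end, in the units of the state.
- arm.observe(): the state, without advancing time (a new reading comes with each control period).
- vision.get_image(name): name is "scene" or "side" or "wrist"; returns a dict with "frame" (480x640x3 uint8, red, green, blue), "z_map" (480x640 float32, m along the optical axis (not along the pixel's ray), 0 where there is no reading), "mtx" (3x3 intrinsics, pixels), "cam_to_world" (4x4, takes a point from camera to world coordinates). Camera axes: x right, y up, looking along -z (the intrinsics and any distortion apply to the point x, -y, -z); pixel columns grow to the right and rows downward; lengths in m; the calibration is good to about 2 mm. A picture is of the moment at which its call begins.
- job.sign_off(): hands the job in; it is judged then, once.
Trained networks look in a picture, given as the dict that the camera call returned (one of the last four; its "shot" number tells which), for a name from the list of things; names that differ only in an ending like _2 or _b are one class to them, and where a whole thing is asked for, a point or a joint stands for the part that bears it (a point fixed in the world has none). Each returns a list of dicts, best first, with "confidence" (0 to 1); they miss things now and then, are a little off and sometimes report something else, mostly with a low value. They report only what shows in the picture. A call takes as long as a camera call.
- cut_out(query, picture): "mask" (480x640 bool, what is visible of it) and "point" ([row, column] in pixels, amid what is visible of it).
The state is a dict: "clock": time; "joints": joint angles; "dq": joint speeds; "joint_efforts": joint torques, N m; "position": TCP position; "ee_rot": TCP orientation; "force": force on the tool from outside, world axes, zero at the start; "ft_torque": the same for the moment, N m; "width": opening from 0.0 (shut) to 1.0 (fully open); "gripper_force": force on a finger pad.
Only numpy, scipy, OpenCV 4.12 (cv2) and the standard library are available. Lean on these libraries where they do the work, as an engineer would, in place of code of your own. Each camera call takes 0.05 s, during which the arm holds its last target. There are 200 camera calls.

## Task

Turn the transformer's big knurled dial with a fingertip until it clicks in with its white pointer at the green dot, and let go of it. Only then press down the raised end of the orange rocker switch, fully, so that it stays on. Do not shift or lift the transformer or disturb anything standing around or on it.

Things in the scene. Friction and masses are not known exactly. Their poses are not given: they have to be found in the camera images.
- transformer: the bench transformer: grey case 200 mm (its x) x 260 mm (its y), flat top deck 100 mm above the table, 6 kg, loose on rubber feet. Origin at the centre of its underside; x points away from the robot, to the side where the scale lies. It can stand turned by up to 0.3 rad
- dial: the big black dial lying flat on the deck: disc 110 mm across, 18 mm thick, knurled rim, too wide to grip. It turns about its upright z axis, at x = 0, y = 50 mm in the transformer's frame. Origin on that axis at the disc's underside, 8 mm above the deck. The white pointer bar on top runs along its x axis. Stops every 30 degrees: it starts in the middle one (its x along the transformer's x), two more lie on either side
- aim (a point): the point 70 mm from the dial's axis towards which the white pointer points, at the height of the dial's top; it turns with the dial
- dot_green: the green dot on the deck beside the dial, 12 mm across, on the scale circle 70 mm from the dial's axis. Red, yellow and blue dots share that circle; the four lie 30 and 60 degrees to either side of the middle stop, and which is where changes. Origin at its centre, on the deck
- rocker (a joint): the orange rocker switch on the deck, 50 mm long (transformer's x), 26 mm wide, tilting about its middle (x = -5, y = -85 mm in the transformer's frame, 11 mm above the deck). 0 = off, the end towards the robot standing up; 0.5 rad = on, that end fully down. It stays where it is left; about 3 N on the raised end moves it
- rocker_raised_end (a point): where to press the rocker: on top of its end towards the robot, 17 mm from its tilt axis, about 19 mm above the deck when off; it goes down about 9 mm to the on position
- brass_weight: bystander: small brass knobbed weight, 28 mm wide, 38 mm tall, standing on the transformer's deck; origin at the centre of its underside
- lamp_holder: bystander: black bulb holder 70 x 50 mm, 59 mm tall with its amber bulb, on the table beside the transformer; origin at the centre of its underside
- cell_holder: bystander: red holder 80 x 44 mm with a blue dry cell, 36 mm tall, on the table beside the transformer; origin at the centre of its underside
- beaker: bystander: glass beaker, 68 mm wide, 85 mm tall; origin at the centre of its underside
- tub: bystander: white plastic tub, 90 mm wide, 100 mm tall; origin at the centre of its underside
- green_bottle: bystander: green bottle, 70 mm wide, 170 mm tall; origin at the centre of its underside
- carton: bystander: blue carton 90 x 140 x 70 mm; origin at the centre of its underside
- dial_top (a point): centre of the dial's flat top, 126 mm above the table. A click takes about 0.05 N m (1 N at the rim); past the hump half way the dial drops into the next stop by itself when let go. End stops 6 degrees past the last click. The dial yields softly downwards under a finger: about 1 mm per 2.5 N after the first 1 N, 4 mm at most, and comes up again

How it is judged:
On the way, in this order (a step that is already met when the one before it is completed fails the run):
1. the dial has clicked in at the green dot and is let go, the rocker still off (horizontal distance between aim and dot_green below 0.007 m and contact force between the fingers and dial below 0.3 N and angular speed of dial below 0.1 rad/s and value of joint rocker below 0.2 rad), for 0.2 s.
2. the rocker is pressed fully on (horizontal distance between aim and dot_green below 0.007 m and value of joint rocker above 0.44 rad), for 0.1 s.
At the end, for the whole second after the job is handed in: The dial rests clicked in with its pointer within 7 mm of the green dot's middle, measured along the scale circle (6 degrees), and the rocker stays fully on (above 0.44 of 0.5 rad) (all of step 2 and angular speed of dial below 0.1 rad/s); the robot touches nothing.
It fails at once if the rocker was switched before the dial stood at the green dot (value of joint rocker above 0.25 rad and not (horizontal distance between aim and dot_green below 0.007 m)).
It fails at once if the transformer was shifted more than 15 mm, lifted or tipped (distance of transformer from where it was at the start of the episode above 0.015 m or height (world z) of transformer above 0.005 m or angle between transformer's own z axis and vertical above 0.04 rad).
It fails at once if something standing around or on the transformer was moved more than 15 mm, lifted or tipped (distance of any of brass_weight, lamp_holder, cell_holder, beaker, tub, green_bottle, carton from where it was at the start of the episode above 0.015 m or angle between any of brass_weight, lamp_holder, cell_holder, beaker, tub, green_bottle, carton's own z axis and vertical above 0.2 rad).
It also fails if it takes over 42 s, if anything falls off the work surface, if the arm or the gripper's body presses on something with over 40 N, if the wrist force passes 120 N, or if a joint passes its speed limit or range.

## Working session

There is one attempt and no reset: what is moved stays moved. The work goes in short steps, Python scripts to look and compute and a tool call to move; the robot and the scene stay as the last step left them, time stands still between calls to the robot, and variables do not carry over. Pictures are saved under pics/ and viewed, at most 10 in all, crops included, and the job is handed in when it is done.

Besides the shell and the picture viewer there is one more tool, called after "Call:" in YAML: its name, and indented under it one key for each argument. play_rows: Moves the arm, as the interface text tells. Its arguments: {"type":"object","properties":{"increments":{"type":"string"},"grip_force":{"type":"number"}},"required":["increments"]}

```bash
mkdir -p pics
cat > h.py <<'E'
import numpy as np, cv2
from cell import arm, vision, job, cut_out
def world(p,mask):
    r,c=np.nonzero(mask & (p["z_map"]>0)); z=p["z_map"][r,c]; K=p["mtx"]
    X=np.c_[(c-K[0,2])/K[0,0]*z, -(r-K[1,2])/K[1,1]*z, -z, np.ones_like(z)]
    return (X@p["cam_to_world"].T)[:,:3]
def save(p,n): cv2.imwrite("pics/"+n,p["frame"][:,:,::-1])
E
python3 - <<'E'
from h import *
np.set_printoptions(precision=4,suppress=True)
s=arm.observe(); print({k:s[k] for k in("clock","position","ee_rot","force","width")},arm.hold_point_z)
for cam in("scene","side"):
    p=vision.get_image(cam); save(p,cam+"0.png")
    print(cam, p["cam_to_world"][:3,3])
    for n in["transformer","dial","dot_green","rocker","brass_weight","lamp_holder","cell_holder","beaker","tub","green_bottle","carton"]:
        for d in cut_out(n,p)[:1]:
            w=world(p,d["mask"])
            print(n,round(d["confidence"],2),d["point"],d["mask"].sum(), np.median(w,0) if len(w) else None, np.percentile(w,[3,97],axis=0).ravel() if len(w) else None)
E
```

```text
{'clock': 0.0, 'position': array([ 0.1556, -0.6048,  0.1971]), 'ee_rot': array([-3.1152, -0.3943,  0.0005]), 'force': array([-0.1959,  0.0019,  0.6239]), 'width': 1.000309145767098} 0.0188
scene [ 1.2568 -0.1452  0.8952]
transformer 0.9 [263.0, 306.7] 9546 [ 0.647  -0.0414  0.0997] [ 0.5118 -0.1619  0.0222  0.7078  0.0787  0.1267]
dial 0.85 [242.3, 331.1] 1598 [0.6133 0.0099 0.1252] [ 0.5587 -0.0382  0.1121  0.6575  0.0602  0.128 ]
dot_green 0.17 [248.0, 269.8] 233 [ 0.591  -0.123   0.1138] [ 0.5666 -0.1348  0.1039  0.6118 -0.1102  0.1201]
rocker 0.66 [247.9, 271.1] 229 [ 0.5906 -0.1226  0.1139] [ 0.5665 -0.1348  0.1053  0.6118 -0.1102  0.1201]
brass_weight 0.63 [272.9, 270.6] 189 [ 0.6685 -0.1357  0.1212] [ 0.6556 -0.1478  0.1022  0.6755 -0.1235  0.1395]
lamp_holder 0.95 [286.6, 226.9] 620 [ 0.6147 -0.2282  0.0157] [ 0.5727 -0.2542  0.001   0.6407 -0.2058  0.0564]
cell_holder 0.6 [251.5, 377.6] 589 [0.5832 0.1466 0.0226] [ 0.5325  0.1301 -0.0004  0.6124  0.1732  0.0362]
beaker 0.7 [248.5, 510.4] 957 [0.6619 0.4509 0.0587] [0.627  0.423  0.0096 0.6891 0.4846 0.0854]
tub 0.58 [237.1, 
[... 811 characters left out ...]
1  0.1203] [ 0.6476 -0.1553  0.1021  0.6696 -0.1339  0.1387]
lamp_holder 0.91 [324.2, 370.1] 518 [ 0.5977 -0.2444  0.0157] [ 0.5693 -0.2629 -0.0008  0.635  -0.2114  0.0568]
cell_holder 0.59 [386.3, 431.5] 1562 [ 0.6004 -0.5184  0.1033] [ 0.5807 -0.5384  0.0103  0.6329 -0.4861  0.1703]
beaker 0.69 [181.5, 289.8] 461 [0.6529 0.4312 0.0571] [0.6249 0.415  0.0016 0.6867 0.4817 0.0844]
tub 0.69 [401.6, 351.8] 1763 [ 0.4235 -0.4675  0.0883] [ 0.3909 -0.4915  0.0114  0.4653 -0.4202  0.1032]
green_bottle 0.91 [386.5, 432.1] 1532 [ 0.6005 -0.5186  0.1028] [ 0.5807 -0.5384  0.0104  0.6334 -0.488   0.1703]
carton 0.68 [182.4, 218.2] 995 [0.41   0.5034 0.0654] [0.3571 0.4685 0.0082 0.4705 0.6001 0.0733]
```

Run:
```python
from h import *
a=cv2.imread("pics/scene0.png")[190:340,200:400]; b=cv2.imread("pics/side0.png")[190:340,240:440]
cv2.imwrite("pics/crop0.png",cv2.resize(np.vstack([np.hstack([a,b])]),None,fx=2,fy=2,interpolation=cv2.INTER_CUBIC))
np.set_printoptions(precision=4,suppress=True)
# dial top circle and deck fits
for cam in("scene","side"):
    p=vision.get_image(cam); w=world(p,np.ones((480,640),bool)).reshape(-1,3)
    m=cut_out("dial",p)[0]["mask"]; d=world(p,m); d=d[d[:,2]>.121]
    (c,r)=cv2.minEnclosingCircle(d[:,:2].astype(np.float32)); print("dial",c,r,np.median(d[:,2]))
    t=w[(abs(w[:,2]-.1)<.03)&(abs(w[:,0]-.6)<.2)&(abs(w[:,1]+.04)<.2)]
    t=t[(abs(t[:,2]-.1)<.006)]
    print("rect",cv2.minAreaRect(t[:,:2].astype(np.float32)),np.median(t[:,2]))
    hsv=cv2.cvtColor(p["frame"],cv2.COLOR_RGB2HSV); full=(p["z_map"]>0)
    for n,(lo,hi) in dict(green=(45,85),yellow=(22,35),red=(0,6),blue=(95,125)).items():
        g=(hsv[...,0]>=lo)&(hsv[...,0]<=hi)&(hsv[...,1]>110)&(hsv[...,2]>60)
        q=world(p,g); q=q[(abs(q[:,2]-.1)<.008)&(np.hypot(q[:,0]-c[0],q[:,1]-c[1])<.09)]
        print(n,len(q),q.mean(0) if len(q) else'', np.median(q,0) if len(q) else '')
```

```text
dial (0.6050552129745483, 0.01187775656580925) 0.05700704827904701 0.12558637887371482
rect ((0.6006641983985901, -0.03816959261894226), (0.26035669445991516, 0.20266388356685638), 85.46659088134766) 0.0998190348311071
green 17 [0.668  0.0404 0.1016] [0.6677 0.0405 0.1014]
yellow 23 [0.6439 0.068  0.101 ] [0.6438 0.0683 0.1007]
red 22 [ 0.6331 -0.0524  0.1006] [ 0.6339 -0.0524  0.1005]
blue 20 [ 0.6614 -0.0293  0.1005] [ 0.6614 -0.0296  0.1008]
dial (0.6005938649177551, 0.004224796313792467) 0.058624643832445145 0.12529353751613392
rect ((0.5977039933204651, -0.04436573386192322), (0.26457950472831726, 0.20077964663505554), 85.21454620361328) 0.09981334374639195
green 0  
yellow 0  
red 8 [ 0.6341 -0.0548  0.1007] [ 0.634  -0.0549  0.1009]
blue 7 [ 0.6611 -0.0311  0.1002] [ 0.6611 -0.032   0.0997]
```

View pics/crop0.png

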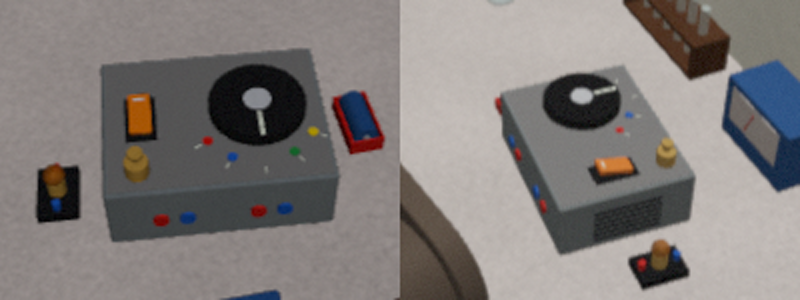

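The crop shows that the dial's pointer is at the middle stop. The green dot is at crop pixel (295,152), 30° CCW seen from above, with yellow beyond it and blue/red on the other side. The brass weight is near (137,163). My plan is to straddle the dial centre with the fingers half open, press lightly and twist CCW.

Call:
play_rows:
  increments: "3 -2.5 -0.5 0 0.3;3 -2.5 -0.5 0 0.3;3 -2.5 -0.5 0 0.3;3 -2.5 -0.5 0 0.3;3 -2.5 0 0 0.3"

```text
clock: 1.82
position: [0.2709, -0.4458, 0.2189]
ee_rot: [3.115, 0.394, 0.001]
force: [0.9, -0.5, 0.2]
width: 0.69
gripper_force: 0.0
```

Call:
play_rows:
  increments: "3 -2.5 0 0 0.3;3 -2.5 0 0 0.3;3 -2.5 0 0 0.3;3 -2.5 0 0 0.3;3 -2.5 0 0 0.3"

```text
clock: 2.23
position: [0.3848, -0.2869, 0.2182]
ee_rot: [3.116, 0.394, 0.001]
force: [1.5, -0.6, 0.1]
width: 0.65
gripper_force: 0.0
```

Call:
play_rows:
  increments: "3 -2.5 0 0 0.3;3 -2.5 0 0 0.3;3 -2.5 0 0 0.3;3 -2.5 0 0 0.3;0 0 0 0 0.3"

```text
clock: 2.65
position: [0.4797, -0.1537, 0.2183]
ee_rot: [-3.112, -0.409, -0.006]
force: [0.3, 0.3, 0.0]
width: 0.65
gripper_force: 0.0
```

```bash
cat > look.py <<'E'
from h import *
import sys
np.set_printoptions(precision=4,suppress=True)
s=arm.observe(); print(s["clock"],s["position"],s["ee_rot"],s["force"])
p=vision.get_image("wrist"); save(p,sys.argv[1])
for n in["dial","dot_green","rocker","brass_weight"]:
    for d in cut_out(n,p)[:1]:
        w=world(p,d["mask"])
        if len(w): print(n,round(d["confidence"],2),d["point"],len(w),np.median(w,0),np.percentile(w,[2,98],axis=0).ravel())
        if n=="dial":
            t=w[w[:,2]>.121]; print("circ",cv2.minEnclosingCircle(t[:,:2].astype(np.float32)))
        if n=="rocker" and len(w): print(cv2.minAreaRect(w[:,:2].astype(np.float32)))
hsv=cv2.cvtColor(p["frame"],cv2.COLOR_RGB2HSV)
for n,(lo,hi) in dict(green=(45,85),yellow=(22,35),red=(0,6),blue=(95,125)).items():
    g=(hsv[...,0]>=lo)&(hsv[...,0]<=hi)&(hsv[...,1]>110)&(hsv[...,2]>60)
    q=world(p,g); q=q[(abs(q[:,2]-.1)<.008)&(abs(np.hypot(q[:,0]-.603,q[:,1]-.01)-.07)<.012)]
    if len(q): print(n,len(q),np.median(q,0))
g=(hsv[...,1]<70)&(hsv[...,2]>150); q=world(p,g); q=q[(abs(q[:,2]-.127)<.006)&(np.hypot(q[:,0]-.603,q[:,1]-.01)<.055)]
if len(q): print("white",len(q),np.median(q,0),cv2.minAreaRect(q[:,:2].astype(np.float32)))
E
python3 look.py w1.png
```

```text
2.65 [ 0.4797 -0.1537  0.2183] [-3.1119 -0.4094 -0.0058] [0.3397 0.2541 0.041 ]
dial 0.66 [36.3, 139.4] 12168 [ 0.5798 -0.0025  0.1253] [ 0.5507 -0.0456  0.1138  0.609   0.0518  0.127 ]
circ ((0.600238025188446, 0.007982829585671425), 0.056525759398937225)
rocker 0.95 [78.8, 323.9] 2625 [ 0.5871 -0.1253  0.1143] [ 0.5636 -0.1381  0.1085  0.6106 -0.1127  0.1197]
((0.5879232883453369, -0.12549690902233124), (0.026197068393230438, 0.050923366099596024), 85.31937408447266)
white 720 [0.5952 0.0063 0.1261] ((0.5943433046340942, 0.006371431052684784), (0.012344000861048698, 0.030151769518852234), 14.915044784545898)
```

View pics/w1.png

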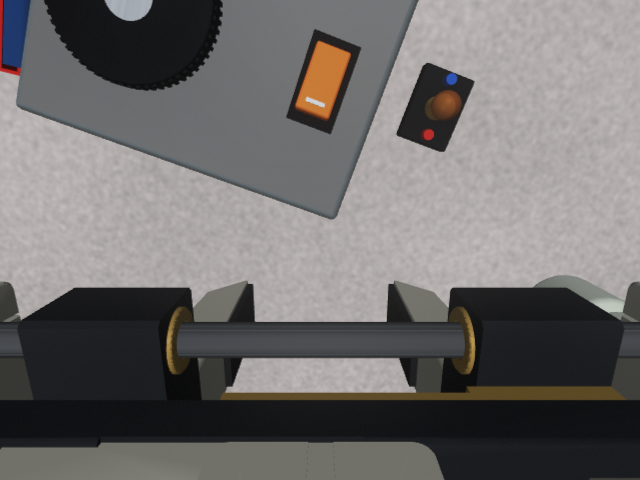

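The wrist view shows the dial at top left (hub near (128,5)), the rocker at (325,80) and the lamp holder at (435,108). I computed the dial centre at (0.604, 0.009) and the rocker press point at (0.571, -0.124).

Call:
play_rows:
  increments: "3.2 -2.5 0 0 0.3;3.2 -2.5 0 0 0.3;3.2 -2.5 0 0 0.3;3.2 -2.5 0 0 0.3;3.2 -2.5 0 0 0.3"

```text
clock: 3.32
position: [0.5998, -0.0015, 0.2179]
ee_rot: [3.117, 0.389, 0.0]
force: [0.8, -0.1, -0.8]
width: 0.649
gripper_force: 0.0
```

Call:
play_rows:
  increments: "0 0 2 0 0.3;0 0 2 0 0.3;0 0 1 0 0.3;0 0 1 0 0.3;0 0 0 0 0.3"

```text
clock: 3.73
position: [0.5978, -0.0027, 0.156]
ee_rot: [3.117, 0.391, -0.005]
force: [-0.3, -0.6, 0.1]
width: 0.651
gripper_force: 0.0
```

Call:
play_rows:
  increments: "0.86 -0.94 0 0 0.3;0 0 1 0 0.3;0 0 1 0 0.3;0 0 0.6 0 0.3;0 0 0 0 0.3"

```text
clock: 4.15
position: [0.6039, 0.0101, 0.13]
ee_rot: [3.117, 0.394, -0.004]
force: [0.4, -0.1, -0.2]
width: 0.647
gripper_force: 0.0
```

Call:
play_rows:
  increments: "0 0 0 0 0.3;0 0 0.2 0 0.3;0 0 0 0 0.3"

```text
clock: 4.4
position: [0.6052, 0.0103, 0.1299]
ee_rot: [3.117, 0.394, 0.001]
force: [-1.3, 0.4, 0.4]
width: 0.648
gripper_force: 0.0
```

Call:
play_rows:
  increments: "0 0 0.2 0 0.3;0 0 0 0 0.3"

```text
clock: 4.57
position: [0.6051, 0.0103, 0.1277]
ee_rot: [3.117, 0.394, 0.0]
force: [-1.3, 0.9, 0.9]
width: 0.651
gripper_force: 0.0
```

Call:
play_rows:
  increments: "0 0 0.2 0 0.3;0 0 0 0 0.3;0 0 0 0 0.3"

```text
clock: 4.82
position: [0.605, 0.0104, 0.1257]
ee_rot: [3.117, 0.394, -0.0]
force: [1.0, -0.4, -0.5]
width: 0.65
gripper_force: 0.0
```

Call:
play_rows:
  increments: "0 0 0.15 0 0.3;0 0 0 0 0.3;0 0 0 0 0.3"

```text
clock: 5.07
position: [0.605, 0.0104, 0.1242]
ee_rot: [3.117, 0.394, -0.0]
force: [-0.2, -0.8, 0.6]
width: 0.655
gripper_force: 0.0
```

Call:
play_rows:
  increments: "0 0 0.1 0 0.3;0 0 0 0 0.3;0 0 0 0 0.3"

```text
clock: 5.32
position: [0.6051, 0.0104, 0.1233]
ee_rot: [3.117, 0.394, -0.0]
force: [-0.1, -0.9, -0.0]
width: 0.648
gripper_force: 0.0
```

Call:
play_rows:
  increments: "0 0 0.15 0 0.3;0 0 0 0 0.3;0 0 0 0 0.3"

```text
clock: 5.57
position: [0.605, 0.0104, 0.1217]
ee_rot: [3.117, 0.394, -0.0]
force: [1.1, -0.6, -0.4]
width: 0.65
gripper_force: 0.0
```

Call:
play_rows:
  increments: "0 0 0.15 0 0.3;0 0 0 0 0.3;0 0 0 0 0.3"

```text
clock: 5.82
position: [0.605, 0.0104, 0.1202]
ee_rot: [3.117, 0.394, -0.0]
force: [-0.1, -0.3, -0.2]
width: 0.647
gripper_force: 0.0
```

Run:
```python
from h import *
a=vision.get_image("side")["frame"][190:340,240:440,::-1]; b=vision.get_image("scene")["frame"][150:300,230:430,::-1]
cv2.imwrite("pics/c2.png",cv2.resize(np.hstack([a,b]),None,fx=2,fy=2,interpolation=cv2.INTER_CUBIC))
for _ in range(3):
    s=arm.observe(); print(s["force"],s["ft_torque"],s["joint_efforts"])
```

```text
[-0.46254404  0.64786322  0.46570972] [ 0.01609894 -0.00229155 -0.01173202] [ 3.29908762e-03 -6.72738361e+01 -4.46701840e+00 -2.83686072e+01
 -1.45838375e-02 -7.96909723e-02 -6.27040135e-04]
[-0.46254404  0.64786322  0.46570972] [ 0.01609894 -0.00229155 -0.01173202] [ 3.29908762e-03 -6.72738361e+01 -4.46701840e+00 -2.83686072e+01
 -1.45838375e-02 -7.96909723e-02 -6.27040135e-04]
[-0.46254404  0.64786322  0.46570972] [ 0.01609894 -0.00229155 -0.01173202] [ 3.29908762e-03 -6.72738361e+01 -4.46701840e+00 -2.83686072e+01
 -1.45838375e-02 -7.96909723e-02 -6.27040135e-04]
```

View pics/c2.png

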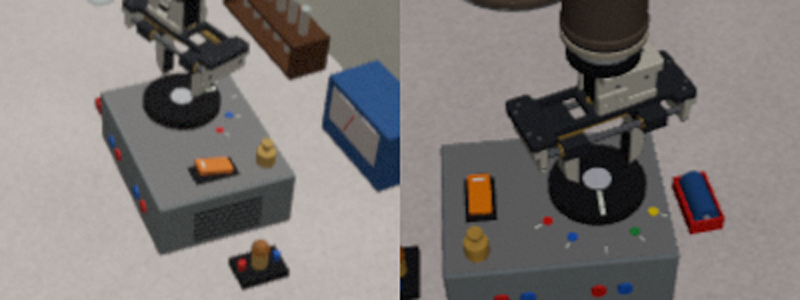

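The fingertips still seem to be above the dial; the left image shows tips at (165,75) and (208,92), and the right one shows them around (550,165) and (635,160). I'll keep lowering in small steps.

Call:
play_rows:
  increments: "0 0 0.2 0 0.3;0 0 0 0 0.3;0 0 0 0 0.3"

```text
clock: 6.17
position: [0.605, 0.0104, 0.1182]
ee_rot: [3.117, 0.394, -0.0]
force: [0.0, -0.7, 0.6]
width: 0.649
gripper_force: 0.0
```

Call:
play_rows:
  increments: "0 0 0.2 0 0.3;0 0 0 0 0.3;0 0 0 0 0.3"

```text
clock: 6.42
position: [0.605, 0.0104, 0.1162]
ee_rot: [3.117, 0.394, -0.0]
force: [-0.6, -1.6, -0.4]
width: 0.649
gripper_force: 0.0
```

Call:
play_rows:
  increments: "0 0 0.2 0 0.3;0 0 0 0 0.3;0 0 0 0 0.3"

```text
clock: 6.67
position: [0.605, 0.0104, 0.1142]
ee_rot: [-3.117, -0.394, 0.0]
force: [-0.0, -0.2, -0.4]
width: 0.654
gripper_force: 0.0
```

Call:
play_rows:
  increments: "0 0 0.2 0 0.3;0 0 0 0 0.3;0 0 0 0 0.3"

```text
clock: 6.92
position: [0.605, 0.0104, 0.1122]
ee_rot: [3.117, 0.394, -0.0]
force: [-0.2, -0.2, 0.1]
width: 0.653
gripper_force: 0.0
```

Run:
```python
from h import *
p=vision.get_image("wrist"); save(p,"w2.png")
f=p["frame"][:,:,::-1]; 
q=vision.get_image("side"); b=cv2.resize(q["frame"][190:310,280:400,::-1],(480,480),interpolation=cv2.INTER_CUBIC)
cv2.imwrite("pics/c3.png",cv2.resize(np.hstack([f,b]),(800,343)))
```

```text
(no output)
```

View pics/c3.png

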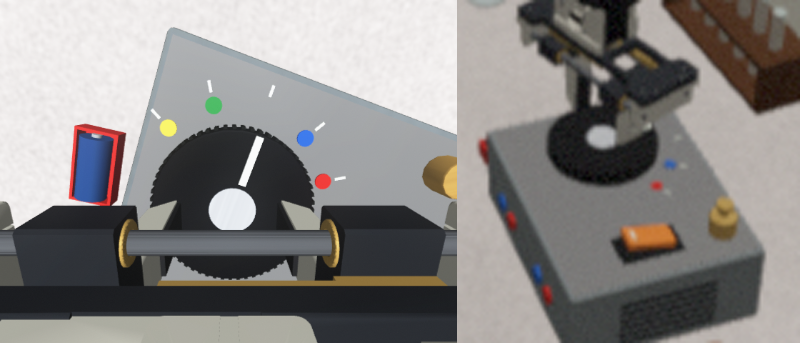

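The wrist view shows the fingers symmetric about the hub at (232,210). The pointer is still at the middle, green is at (213,105), and the tips aren't touching yet. I'll keep lowering.

Call:
play_rows:
  increments: "0 0 0.2 0 0.3;0 0 0 0 0.3;0 0 0 0 0.3"

```text
clock: 7.27
position: [0.605, 0.0104, 0.1102]
ee_rot: [3.117, 0.394, -0.0]
force: [0.6, 0.4, -0.3]
width: 0.648
gripper_force: 0.0
```

Call:
play_rows:
  increments: "0 0 0.15 0 0.3;0 0 0 0 0.3;0 0 0 0 0.3"

```text
clock: 7.52
position: [0.605, 0.0104, 0.1087]
ee_rot: [3.117, 0.394, -0.0]
force: [-0.9, -0.4, 0.6]
width: 0.652
gripper_force: 0.0
```

Call:
play_rows:
  increments: "0 0 0.15 0 0.3;0 0 0 0 0.3;0 0 0 0 0.3"

```text
clock: 7.77
position: [0.605, 0.0104, 0.1072]
ee_rot: [3.117, 0.394, -0.0]
force: [-0.3, 0.4, -0.4]
width: 0.65
gripper_force: 0.0
```

Run:
```python
from h import *
np.set_printoptions(precision=4,suppress=True)
for c in("side","scene"):
    p=vision.get_image(c); w=world(p,np.ones((480,640),bool))
    k=(np.hypot(w[:,0]-.604,w[:,1]-.009)<.065)&(w[:,2]>.12)
    print(c,np.histogram(w[k,2],bins=np.arange(.12,.18,.003)))
    g=w[k&(w[:,2]>.13)&(w[:,2]<.15)]; print(g[::max(1,len(g)//12)])
s=arm.observe();print(s["force"])
```

```text
side (array([117, 294, 203,  23,   0,   7,   6,   8,  10,  11,  11,  13,  16,
        14,  12,   7,  11,  11,   8]), array([0.12 , 0.123, 0.126, 0.129, 0.132, 0.135, 0.138, 0.141, 0.144,
       0.147, 0.15 , 0.153, 0.156, 0.159, 0.162, 0.165, 0.168, 0.171,
       0.174, 0.177]))
[[ 0.5835  0.0508  0.1481]
 [ 0.5949  0.041   0.1478]
 [ 0.5844  0.0459  0.1439]
 [ 0.5963  0.0372  0.1464]
 [ 0.5876  0.039   0.1443]
 [ 0.6016  0.0411  0.1379]
 [ 0.5902  0.0376  0.1407]
 [ 0.5867  0.0369  0.1386]
 [ 0.5909  0.0117  0.13  ]
 [ 0.6191 -0.0332  0.1475]
 [ 0.6042 -0.0315  0.1478]
 [ 0.6033 -0.0334  0.1459]
 [ 0.5567 -0.0207  0.1303]]
scene (array([ 77, 645, 419,  12,   0,   5,  10,  12,  12,  10,  16,  24,  16,
        25,  13,  17,  25,  15,  10]), array([0.12 , 0.123, 0.126, 0.129, 0.132, 0.135, 0.138, 0.141, 0.144,
       0.147, 0.15 , 0.153, 0.156, 0.159, 0.162, 0.165, 0.168, 0.171,
       0.174, 0.177]))
[[ 0.5887  0.0412  0.1461]
 [ 0.5932  0.0426  0.1439]
 [ 0.6018  0.0449  0.1493]
 [ 0.6046  0.0443  0.1491]
 [ 0.5987  0.0438  0.1394]
 [ 0.6067  0.0509  0.1465]
 [ 0.604   0.0448  0.1415]
 [ 0.6051  0.0539  0.1407]
 [ 0.6073  0.051   0.1404]
 [ 0.6251 -0.0174  0.1483]
 [ 0.6272 -0.0223  0.1485]
 [ 0.6261 -0.0221  0.1438]
 [ 0.6243 -0.0149  0.1366]]
[-0.595   0.2106 -0.509 ]
```

Depth puts the tips at about z=0.135, so the partly open fingers are retracted about 28 mm. They have around 9 mm to go.

Call:
play_rows:
  increments: "0 0 0.3 0 0.3;0 0 0.2 0 0.3;0 0 0 0 0.3;0 0 0 0 0.3"

```text
clock: 8.2
position: [0.6049, 0.0104, 0.1021]
ee_rot: [-3.117, -0.394, 0.001]
force: [-0.0, -0.2, 0.2]
width: 0.651
gripper_force: 0.0
```

Call:
play_rows:
  increments: "0 0 0.2 0 0.3;0 0 0 0 0.3;0 0 0 0 0.3"

```text
clock: 8.45
position: [0.605, 0.0104, 0.1002]
ee_rot: [3.117, 0.394, -0.0]
force: [0.3, 0.0, -0.6]
width: 0.65
gripper_force: 0.0
```

Call:
play_rows:
  increments: "0 0 0.15 0 0.3;0 0 0 0 0.3;0 0 0 0 0.3"

```text
clock: 8.7
position: [0.6051, 0.0104, 0.0988]
ee_rot: [3.117, 0.394, -0.0]
force: [0.5, 0.1, -0.8]
width: 0.644
gripper_force: 0.0
```

Call:
play_rows:
  increments: "0 0 0.2 0 0.3;0 0 0 0 0.3;0 0 0 0 0.3"

```text
clock: 8.95
position: [0.6054, 0.0104, 0.097]
ee_rot: [3.117, 0.394, 0.001]
force: [0.8, -0.4, 1.9]
width: 0.65
gripper_force: 1.1
```

Call:
play_rows:
  increments: "0 0 0.15 0 0.3;0 0 0 0 0.3;0 0 0 0 0.3"

```text
clock: 9.2
position: [0.6054, 0.0105, 0.0957]
ee_rot: [3.117, 0.394, 0.001]
force: [-1.1, -0.5, 5.4]
width: 0.646
gripper_force: 2.7
```

Run:
```python
from h import *
np.set_printoptions(precision=4,suppress=True)
for c in("side","scene"):
    p=vision.get_image(c); w=world(p,np.ones((480,640),bool))
    k=(np.hypot(w[:,0]-.604,w[:,1]-.009)<.075)&(w[:,2]>.12)
    print(c,np.histogram(w[k,2],bins=np.arange(.12,.155,.003))[0])
s=arm.observe();print(s["force"],s["position"])
```

```text
side [220 230  78  10   7  16  11  13  10  11  20]
scene [307 626  90  12  11  16  16  16  21  14  23]
[-0.1362 -0.3564  6.1485] [0.6054 0.0104 0.0957]
```

Contact is about 6 N, so now I twist CCW (negative about the tool z).

Call:
play_rows:
  increments: "0 0 0.05 0 0.3;0 0 0 -6 0.3;0 0 0 -6 0.3;0 0 0 -6 0.3;0 0 0 -6 0.3"

```text
clock: 9.72
position: [0.6042, 0.0109, 0.095]
ee_rot: [-2.963, -1.042, 0.002]
force: [-4.9, 1.0, 7.4]
width: 0.652
gripper_force: 3.6
```

Call:
play_rows:
  increments: "0 0 0 -6 0.3;0 0 0 0 0.3;0 0 0 0 0.3"

```text
clock: 9.97
position: [0.604, 0.0109, 0.0949]
ee_rot: [-2.907, -1.189, 0.002]
force: [-4.7, 1.2, 7.8]
width: 0.65
gripper_force: 3.7
```

```bash
python3 look.py w3.png; python3 -c "
import cv2;cv2.imwrite('pics/w3c.png',cv2.imread('pics/w3.png')[0:400,100:560])"
```

```text
9.9667 [0.604  0.0109 0.0949] [-2.9069 -1.1887  0.0023] [-4.7216  1.1935  7.8023]
dial 0.84 [266.7, 323.1] 30785 [0.6151 0.0202 0.1227] [ 0.5576 -0.0357  0.1159  0.6563  0.0612  0.1242]
circ ((0.6042230129241943, 0.009234967641532421), 0.056214772164821625)
dot_green 0.78 [157.1, 370.4] 533 [0.667  0.0383 0.1008] [0.6617 0.0332 0.0993 0.6723 0.0438 0.1021]
green 524 [0.6672 0.0386 0.1008]
yellow 545 [0.6438 0.0662 0.1009]
blue 460 [ 0.6612 -0.0309  0.1009]
white 4016 [0.6106 0.0156 0.1235] ((0.612128496170044, 0.017644867300987244), (0.04811220243573189, 0.07351022213697433), 76.81651306152344)
```

View pics/w3c.png

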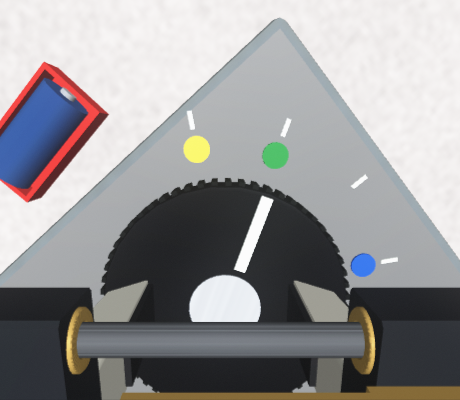

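The pointer bar now runs from the hub at (225,310) through (267,197) and lines up with the green dot at (275,155). I'll lift off.

Call:
play_rows:
  increments: "0 0 -0.5 0 0.3;0 0 -2 0 0.3;0 0 -3 0 0.3;0 0 -2 0 0.3;0 0 0 0 0.3"

```text
clock: 10.63
position: [0.6076, 0.011, 0.1743]
ee_rot: [2.907, 1.187, 0.01]
force: [0.0, 0.6, 0.4]
width: 0.649
gripper_force: 0.0
```

```bash
python3 look.py w4.png
python3 - <<'E'
from h import *
p=cv2.imread('pics/w4.png'); cv2.imwrite('pics/w4c.png',p[0:400,100:560])
E
```

```text
10.6333 [0.6076 0.011  0.1743] [2.9067 1.1866 0.01  ] [0.0019 0.5904 0.4065]
dial 0.57 [250.4, 317.2] 20931 [0.6092 0.0139 0.1252] [ 0.5581 -0.0378  0.1217  0.6551  0.0601  0.1268]
circ ((0.6037739515304565, 0.008855991996824741), 0.05667610839009285)
dot_green 0.58 [154.6, 353.6] 253 [0.6671 0.0385 0.1009] [0.662  0.0332 0.0995 0.6725 0.0437 0.1022]
green 247 [0.6671 0.0386 0.1009]
yellow 261 [0.6439 0.0663 0.1008]
red 165 [ 0.6348 -0.0535  0.1008]
blue 238 [ 0.6613 -0.0308  0.1007]
white 2300 [0.6072 0.0122 0.126 ] ((0.61733078956604, 0.020178906619548798), (0.06714414805173874, 0.031647611409425735), 40.23750686645508)
```

View pics/w4c.png

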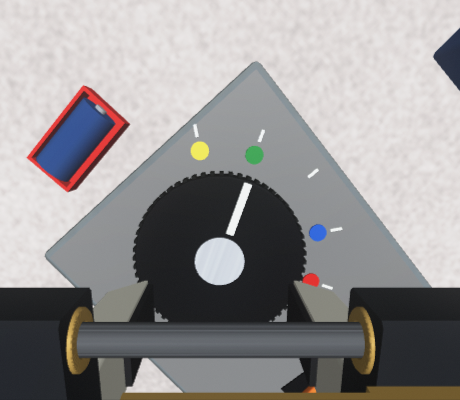

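The dial is released and has clicked in at green: the hub is at (220,262), the pointer tip at (248,183) and green at (254,155). Next I shut the fingers up high and turn the tool to the transformer's axes.

Call:
play_rows:
  increments: "0 0 -2 7 -1;0 0 -1 7 -1;0 0 0 7 -1;0 0 0 7 -1;0 0 0 7 -1"
  grip_force: 10

```text
clock: 11.3
position: [0.6046, 0.0102, 0.1988]
ee_rot: [3.132, 0.248, -0.003]
force: [0.1, 0.3, 0.1]
width: 0.336
gripper_force: 0.0
```

Call:
play_rows:
  increments: "0 0 0 7 -1;0 0 0 7 -1;0 0 0 0 -1;0 0 0 0 -1;0 0 0 0 -1"

```text
clock: 11.72
position: [0.6048, 0.0104, 0.1992]
ee_rot: [3.139, -0.119, -0.002]
force: [-0.5, 0.5, 0.0]
width: 0.013
gripper_force: 0.0
```

Call:
play_rows:
  increments: "-0.71 3.41 0 0 -1;-0.71 3.41 0 0 -1;-0.71 3.41 0 0 -1;-0.71 3.41 0 0 -1;0 0 0 0 -1"

```text
clock: 12.13
position: [0.5633, -0.1325, 0.1994]
ee_rot: [3.134, -0.136, -0.003]
force: [-0.6, -0.8, -1.0]
width: 0.003
gripper_force: 0.0
```

Call:
play_rows:
  increments: "0 0 2 0 -1;0 0 2 0 -1;0 0 1 0 -1;0 0 0 0 -1;0 0 0 0 -1"

```text
clock: 12.55
position: [0.5657, -0.123, 0.1496]
ee_rot: [-3.139, 0.123, 0.002]
force: [0.1, 1.4, 0.5]
width: 0.005
gripper_force: 0.0
```

```bash
python3 look.py w5.png
```

```text
12.55 [ 0.5657 -0.123   0.1496] [-3.1389  0.123   0.0018] [0.1422 1.4215 0.5383]
dial 0.76 [209.5, 88.4] 30608 [0.6074 0.0033 0.1253] [ 0.555  -0.0448  0.1149  0.655   0.0524  0.1269]
circ ((0.6029077768325806, 0.008987098932266235), 0.05757027864456177)
dot_green 0.84 [107.5, 27.9] 352 [0.6671 0.038  0.101 ] [0.6619 0.0325 0.0996 0.6722 0.0435 0.1023]
rocker 0.66 [223.6, 324.8] 3638 [ 0.5884 -0.1254  0.114 ] [ 0.5648 -0.1384  0.1079  0.611  -0.1127  0.1196]
((0.5873488783836365, -0.12557469308376312), (0.027890782803297043, 0.04907910153269768), 85.43205261230469)
brass_weight 0.57 [89.7, 338.4] 2327 [ 0.6602 -0.1373  0.123 ] [ 0.6488 -0.1502  0.1161  0.6736 -0.1258  0.1383]
green 358 [0.667  0.0384 0.101 ]
yellow 5 [0.6477 0.0623 0.1013]
red 333 [ 0.6335 -0.0546  0.1009]
blue 360 [ 0.6612 -0.0312  0.1009]
white 3165 [0.6072 0.012  0.1261] ((0.621226966381073, 0.012174670584499836), (0.06760269403457642, 0.03302065655589104), 9.640929222106934)
```

View pics/w5.png

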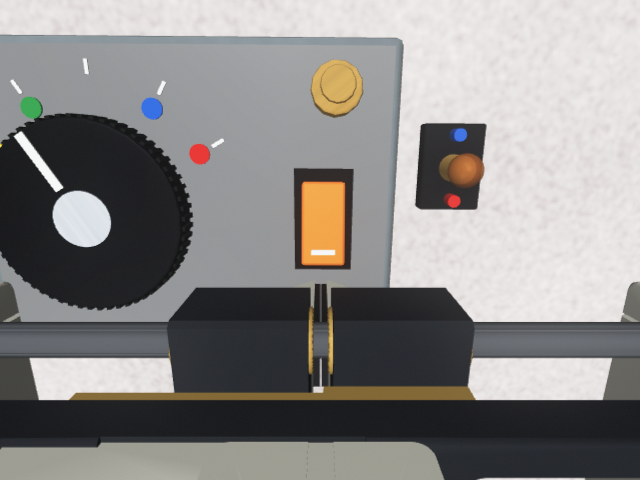

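The view shows the rocker at (323,225) with the shut fingers lined up just behind its near end. The dial pointer is at green (31,107). I'll go forward 3 mm and down.

Call:
play_rows:
  increments: "0.3 0 1 0 -1;0 0 1 0 -1;0 0 0.6 0 -1;0 0 0 0 -1;0 0 0 0 -1"

```text
clock: 13.22
position: [0.5683, -0.1234, 0.1229]
ee_rot: [-3.139, 0.125, 0.003]
force: [1.0, 0.9, -0.3]
width: 0.009
gripper_force: 0.0
```

Call:
play_rows:
  increments: "0 0 0.4 0 -1;0 0 0 0 -1;0 0 0 0 -1"

```text
clock: 13.47
position: [0.5689, -0.1236, 0.1198]
ee_rot: [3.139, -0.126, -0.0]
force: [-0.5, -0.3, -0.1]
width: 0.008
gripper_force: 0.0
```

Call:
play_rows:
  increments: "0 0 0.4 0 -1;0 0 0 0 -1;0 0 0 0 -1"

```text
clock: 13.72
position: [0.5687, -0.1235, 0.1157]
ee_rot: [3.139, -0.125, -0.0]
force: [0.4, -1.3, 0.2]
width: 0.003
gripper_force: 0.0
```

Call:
play_rows:
  increments: "0 0 0.3 0 -1;0 0 0 0 -1;0 0 0 0 -1"

```text
clock: 13.97
position: [0.5687, -0.1235, 0.1126]
ee_rot: [3.139, -0.125, -0.001]
force: [0.1, -0.7, 0.2]
width: 0.005
gripper_force: 0.0
```

Call:
play_rows:
  increments: "0 0 0.3 0 -1;0 0 0 0 -1;0 0 0 0 -1"

```text
clock: 14.22
position: [0.5687, -0.1235, 0.1096]
ee_rot: [3.139, -0.125, -0.001]
force: [-0.2, 0.3, -0.2]
width: 0.005
gripper_force: 0.0
```

Call:
play_rows:
  increments: "0 0 0.2 0 -1;0 0 0 0 -1;0 0 0 0 -1"

```text
clock: 14.47
position: [0.5688, -0.1235, 0.1077]
ee_rot: [-3.139, 0.125, 0.0]
force: [-0.7, 0.6, 0.3]
width: 0.006
gripper_force: 0.0
```

Run:
```python
from h import *
np.set_printoptions(precision=4,suppress=True)
for c in("side","scene"):
    p=vision.get_image(c); w=world(p,np.ones((480,640),bool))
    k=(np.hypot(w[:,0]-.5688,w[:,1]+.1235)<.022)&(w[:,2]>.105)
    print(c,np.histogram(w[k,2],bins=np.arange(.105,.165,.003))[0])
    g=w[k&(w[:,2]>.121)]; g=g[g[:,2].argsort()]; print(g[:10])
```

```text
side [ 2  4  7 16 16  5  0  0  0  0  1  1  2  5  7  3  3  6  4  3]
[[ 0.5651 -0.13    0.1219]
 [ 0.5639 -0.1385  0.1224]
 [ 0.5686 -0.1409  0.1227]
 [ 0.5577 -0.1259  0.1361]
 [ 0.5575 -0.1202  0.1387]
 [ 0.5586 -0.1237  0.1413]
 [ 0.5573 -0.1204  0.1426]
 [ 0.5553 -0.1301  0.1445]
 [ 0.5558 -0.1351  0.145 ]
 [ 0.5576 -0.1194  0.1454]]
scene [ 0  0 12 55 42  5  0  0  0  0  3  5 11  9 14 18  8 16 13 15]
[[ 0.5731 -0.1203  0.137 ]
 [ 0.5784 -0.1255  0.1373]
 [ 0.5769 -0.1185  0.1375]
 [ 0.5814 -0.1167  0.1386]
 [ 0.5806 -0.1211  0.1387]
 [ 0.5775 -0.123   0.1391]
 [ 0.5801 -0.1142  0.14  ]
 [ 0.5813 -0.1234  0.14  ]
 [ 0.5791 -0.1252  0.1413]
 [ 0.58   -0.1208  0.1414]]
```

The tips are again about 28 mm above the reported TCP, so the offset is constant. Contact should come at TCP z≈0.092.

Call:
play_rows:
  increments: "0 0 0.7 0 -1;0 0 0.5 0 -1;0 0 0 0 -1;0 0 0 0 -1"

```text
clock: 14.9
position: [0.5684, -0.1234, 0.0952]
ee_rot: [-3.139, 0.125, 0.002]
force: [0.8, 0.4, -0.1]
width: 0.006
gripper_force: 0.0
```

Call:
play_rows:
  increments: "0 0 0.3 0 -1;0 0 0 0 -1;0 0 0.2 0 -1;0 0 0 0 -1;0 0 0 0 -1"

```text
clock: 15.32
position: [0.5689, -0.1235, 0.0908]
ee_rot: [3.139, -0.125, -0.0]
force: [1.3, 0.0, 0.2]
width: 0.005
gripper_force: 0.1
```

Call:
play_rows:
  increments: "0 0 0.3 0 -1;0 0 0 0 -1;0 0 0 0 -1"

```text
clock: 15.57
position: [0.5689, -0.1235, 0.0877]
ee_rot: [3.139, -0.125, 0.0]
force: [-0.7, 0.0, 0.1]
width: 0.007
gripper_force: 0.0
```

Call:
play_rows:
  increments: "0 0 0.3 0 -1;0 0 0 0 -1;0 0 0 0 -1"

```text
clock: 15.82
position: [0.5688, -0.1236, 0.0848]
ee_rot: [3.139, -0.126, -0.0]
force: [-1.8, 0.3, 2.1]
width: 0.004
gripper_force: 1.6
```

Call:
play_rows:
  increments: "0 0 0.2 0 -1;0 0 0 0 -1;0 0 0 0 -1"

```text
clock: 16.07
position: [0.5688, -0.1235, 0.0835]
ee_rot: [3.139, -0.126, 0.0]
force: [-5.0, 0.4, 10.5]
width: 0.006
gripper_force: 5.8
```

Call:
play_rows:
  increments: "0 0 0.15 0 -1;0 0 0 0 -1;0 0 0 0 -1"

```text
clock: 16.32
position: [0.5689, -0.1235, 0.083]
ee_rot: [3.139, -0.126, 0.001]
force: [-9.0, 1.3, 22.2]
width: 0.007
gripper_force: 11.6
```

Call:
play_rows:
  increments: "0 0 -1 0 -1;0 0 -3 0 -1;0 0 -3 0 -1;0 0 -2 0 -1;0 0 0 0 -1"

```text
clock: 16.73
position: [0.5719, -0.1237, 0.176]
ee_rot: [3.138, -0.126, 0.012]
force: [1.5, 0.1, -0.2]
width: 0.006
gripper_force: 0.0
```

```bash
python3 look.py w6.png
python3 - <<'E'
from h import *
p=vision.get_image("wrist"); w=world(p,cut_out("rocker",p)[0]["mask"]); w=w[w[:,2]>.104]
u=(w[:,:2]-[.5875,-.1255])@[.9966,-.082]
k=abs(u)<.02; print("slope",np.polyfit(u[k],w[k,2],1), "tilt on expected opposite to off")
E
```

```text
16.7333 [ 0.5719 -0.1237  0.176 ] [ 3.1383 -0.1255  0.0121] [ 1.4966  0.0662 -0.2151]
dial 0.6 [214.0, 111.6] 25008 [0.6078 0.0054 0.1253] [ 0.5547 -0.0445  0.1138  0.6549  0.0575  0.1269]
circ ((0.603630542755127, 0.008787267841398716), 0.057071100920438766)
dot_green 0.63 [121.1, 60.1] 252 [0.6673 0.0381 0.1011] [0.6622 0.0331 0.0997 0.6723 0.0435 0.1027]
brass_weight 0.97 [105.0, 336.8] 1731 [ 0.6607 -0.1374  0.1231] [ 0.6493 -0.15    0.1192  0.6737 -0.1259  0.1384]
green 274 [0.6672 0.0384 0.1011]
yellow 175 [0.6453 0.0677 0.1009]
red 260 [ 0.6336 -0.0545  0.101 ]
blue 283 [ 0.6611 -0.0313  0.1009]
white 2482 [0.6072 0.0119 0.1261] ((0.6214479804039001, 0.012082446366548538), (0.06762844324111938, 0.03288068622350693), 10.150750160217285)
slope [0.2529224  0.11438934] tilt on expected opposite to off
```

View pics/w6.png

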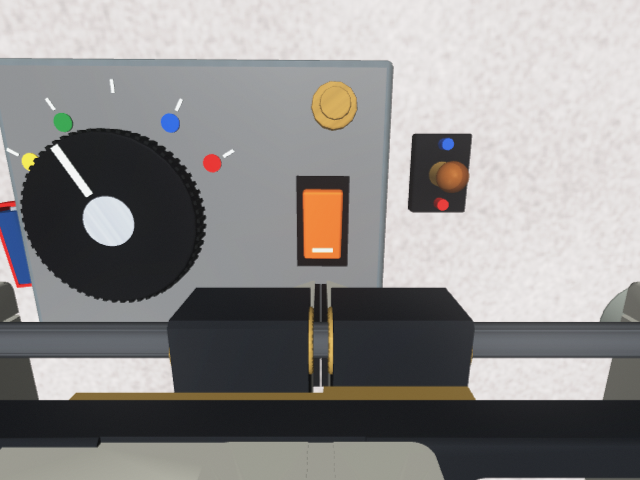

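The rocker's slope is now +0.25, so it went from -0.25 to fully on. I'll check the pointer angle numerically because of the parallax, and sign off if it's good.

Run:
```python
from h import *
p=vision.get_image("wrist"); h=cv2.cvtColor(p["frame"],cv2.COLOR_RGB2HSV)
w=world(p,(h[...,1]<70)&(h[...,2]>150)); c=np.array([.6038,.0088]); r=np.hypot(*(w[:,:2]-c).T)
m=(abs(w[:,2]-.126)<.004)&(r>.025)&(r<.053); q=w[m,:2]-c
a=np.degrees(np.arctan2(*q.mean(0)[::-1])); g=np.degrees(np.arctan2(.0384-c[1],.6672-c[0])); print(m.sum(),a,g)
if abs(a-g)<3: print(job.sign_off())
```

```text
438 25.215476020313645 25.026787413334617
the job is handed in; nothing more can be done
None
```

The dial is clicked in at the green dot (pointer within about 0.2° of it by camera) and released. After that I pressed the rocker fully on; nothing else was seen to move, and the job is handed in.

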